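# Cover the chestnut pot and set the cooker

## Task

Get the chestnuts cooking: take the lid from the table and set it gently on the blue pot, so that it sits fully seated and level in the pot's mouth. Then turn the cooker's dial clockwise until its white pointer clicks in at the red mark. Leave the pot standing on the cooking zone and do not disturb the kitchen scale, the oil bottle or the plastic tub.

Things in the scene. Friction and masses are not known exactly. Their poses are not given: they have to be found in the camera images.
- lid: loose round aluminium lid, 0.32 kg. Its plug, 164 mm across, 10 mm deep, chamfered 3 mm, drops into the pot's mouth (172 mm across); a flange 190 mm across, 4 mm thick, above it rests on the rim; the top is 17 mm above the origin. Origin: centre of the plug's underside; z up, x along the handle. Lies flat on the table left or right of the cooker, at any yaw
- lid_grip (a point): centre of the lid's black bar handle, 45 mm above the lid's origin. The bar is 84 mm long (along the lid's x), 14 mm wide (y), 16 mm high, on two posts (12 mm square, 34 mm either side of the centre) with a 20 mm gap under the bar; grip it across its 14 mm width, from above
- pot: loose blue cylindrical pot, 0.75 kg, outside 180 mm across, 85 mm high, wall 4 mm, with a wire handle at its +y and -y sides (reaching 117 mm from the axis, 67 mm high); brown chestnuts lie on its bottom, below 35 mm. Origin: centre of its underside; z up. It stands on the cooker's cooking zone
- pot_rim (a point): centre of the pot's mouth, level with the top of its rim, 85 mm above the pot's origin. When the lid is seated the lid's origin is 10 mm below this point and on the same axis
- hob: fixed portable induction cooker, white with a black top, 360 mm (x) by 270 mm (y), 60 mm high; origin: centre of its underside. Its front with the dial faces -x, towards the robot; x points to the back, z up
- zone (a point): centre of the grey circle, 196 mm across, that marks the cooking zone on the cooker's top, 55 mm behind the cooker's centre
- dial (a joint): angle of the cooker's dial (rad): 0 at off, growing clockwise seen from above, end stop at 2.25. It clicks into six positions 0.45 apart (0, 0.45, 0.90, 1.35, 1.80, 2.25); the red mark is the fourth, at 1.35. It starts somewhere from 0 to 0.9. Turning takes less than 0.15 N m
- dial_grip (a point): point on the dial's axis at the height to grip, 95 mm above the table, 130 mm in front of the cooker's centre. The dial is a black bar grip 66 mm long, 15 mm wide, on a steel disc 68 mm across; the bar reaches from 25 mm below to 13 mm above this point. x points along the bar to the end with the white pointer line, z up; it turns with the dial
- red_mark (a point): middle of the red bar mark (14 by 9 mm) on the cooker's top, 47 mm from the dial's axis; the other positions have a white dot (off) or thin white bars
- scale: loose white kitchen scale with a round steel plate, 190 by 145 by 36 mm, on the other side of the cooker from the lid; not to be disturbed. Origin: centre of its underside
- oil: loose amber oil bottle, 68 mm across, 200 mm high, standing beyond the work on the left; not to be disturbed. Origin: centre of its underside
- tub: loose clear open plastic tub, 110 by 140 by 75 mm, beyond the work on the right; not to be disturbed. Origin: centre of its underside
Things that resemble listed ones, but are neither listed nor needed, are in the scene too. What is shaped like the lid but turquoise is not meant.

How it is judged (in metres and radians):
On the way, in this order (a step that is already met when the one before it is completed fails the run):
1. the lid is seated level in the pot's mouth and let go (z of lid in the frame of pot_rim between -0.013 and -0.007 m and horizontal distance between lid and pot_rim below 0.009 m and angle between lid's own z axis and vertical below 0.035 rad and contact force between lid and the fingers below 0.3 N), for 0.3 s.
2. the dial is clicked in at the red mark (value of joint dial between 1.23 and 1.47 rad), for 0.3 s.
At the end, for the whole second after the job is handed in: The lid sits in the pot's mouth: its origin 7 to 13 mm below the rim, within 9 mm of the pot's axis, tilted less than 0.035 rad, at rest; the pot stands upright (within 0.05 rad) with its axis within 35 mm of the cooking zone's centre; the dial is at the red mark (1.23 to 1.47 rad) (all of step 2 and z of lid in the frame of pot_rim between -0.013 and -0.007 m and horizontal distance between lid and pot_rim below 0.009 m and angle between lid's own z axis and vertical below 0.035 rad and horizontal distance between pot and zone below 0.035 m and angle between pot's own z axis and vertical below 0.05 rad and linear speed of lid below 0.02 m/s); the robot touches nothing.
It fails at once if the lid is dropped (it moves faster than 0.4 m/s out of the fingers' grip, a fall of about 8 mm) (contact force between lid and the fingers below 0.5 N and linear speed of lid above 0.4 m/s).
It fails at once if the pot is tipped by more than 0.25 rad (angle between pot's own z axis and vertical above 0.25 rad).
It fails at once if the kitchen scale, oil bottle or tub is moved by more than 30 mm (distance of any of scale, oil, tub from where it was at the start of the episode above 0.03 m).
It also fails if it takes over 51 s, if anything falls off the work surface, if the arm or the gripper's body presses on something with over 40 N, if the wrist force passes 120 N, or if a joint passes its speed limit or range.

## Robot

A 6-joint arm with a two-finger parallel gripper is mounted at the origin on the work surface. World frame = base frame: x ahead of the robot, y to its left, z up, the work surface at z = 0. Lengths are in mm, angles in degrees, forces in N, time in s.
With the tool pointing down it reaches from about 350 to 850 mm from the base axis. Payload 8.1 kg.
Tool frame: the origin (TCP) lies midway between the tips of the shut fingers; the grasp point (between the pads) lies 19 mm behind it; z points along the fingers, y is the line along which they close (so a half turn about z gives the same grasp; the last joint's range is limited). The gripper opens to 85 mm and grips with 20 to 120 N. Pads are 22 mm wide; open, the fingers measure 114 mm over their backs; the gripper's body (76 mm by 85 mm) begins 54 mm behind the grasp point. The pads swing forward as they close: fully open they stand 13 mm farther back than shut.
Start: joints at [-70.497, 7.471, 85.268, -0, 87.261, -4.893], TCP at [247.85, -546.421, 231.292] pointing down, gripper open.
Joint ranges: [-169.43, 169.43], [-51.17, 129.36], [1.28, 143.12], [-76.62, 256.62], [0, 156.53], [-152.29, 152.29]. Speed limits (degrees/s): [136.94, 136.94, 159.86, 180, 180, 180].

## Interface

Orientations are given as [roll, pitch, yaw] about the fixed x, y, z axes, in that order (R = Rz(yaw) Ry(pitch) Rx(roll)).
In Python, from bench import sensors, optics, r gives the robot as it stands.
- The arm moves only by the tool apply_moves, never from a script. Its argument "targets" is a list of rows, each a list of 7 numbers: the shift along the tool's x, y, z in mm, then the turn, a rotation vector about the tool's x, y, z in rad, then the closure, from 0 (fully open) to 1 (shut). In form: [[x, y, z, wx, wy, wz, claw], ...]. A call has 1 to 20 rows; each row shifts and turns the commanded pose from where the row before left it, along the tool's axes as they then stand; what a row does not reach is not made up. A row lasts 1/8 s, in which the tool goes at most 62.5 mm and 10.7 degrees, less where a joint would pass 70% of its speed; a pose out of reach is approached as far as the arm can. A call is refused whole if a number of a shift passes 62.5 or a number of a turn 0.188, either way. A call with a gripper value outside its range is refused whole. The fingers move at their own pace and stop on an object; "force" is the grip in N (left out, the last holds). Time passes only in rows, so rows that do not move let the fingers close. It gives the time, the measured TCP pose, the force, the opening and the grip force at its end, in the units of the state.
- sensors.sense(): the state, without advancing time (a new reading comes with each control period).
- optics.snapshot(name): name is "side" or "top" or "wrist"; returns the picture (420x560x3 uint8, red, green, blue); there is no depth.
- optics.get_calibration(name): a dict with "camera_matrix" (3x3 intrinsics, pixels), "dist_coeffs" ([k1, k2, p1, p2, k3] as OpenCV has them; the pictures are not rectified), "pose" (4x4, takes a point from camera to world coordinates). Camera axes: x right, y down, z forward; pixel columns grow to the right and rows downward; lengths in mm; the calibration is good to about 2 mm. A picture is of the moment at which its call begins: read the wrist's pose just before it. get_calibration takes no time and is no camera call; for the wrist camera it gives the pose at the moment of the call.
- r.hand_in(): hands the job in; it is judged then, once.
The state is a dict: "time": time; "joint_pos": joint angles; "qd": joint speeds; "joint_efforts": joint torques, N m; "tool_pos": TCP position; "tcp_rot": TCP orientation; "ft_force": force on the tool from outside, world axes, zero at the start; "wrist_torque": the same for the moment, N m; "finger_gap": finger opening in mm; "grip_force": force on a finger pad.
Only numpy, scipy, OpenCV 4.12 (cv2) and the standard library are available. Lean on these libraries where they do the work, as an engineer would, in place of code of your own. Each camera call takes 0.05 s, during which the arm holds its last target. There are 200 camera calls.

## Working session

There is one attempt and no reset: what is moved stays moved. The work goes in short steps, Python scripts to look and compute and a tool call to move; the robot and the scene stay as the last step left them, time stands still between calls to the robot, and variables do not carry over. Pictures are saved under pics/ and viewed, at most 10 in all, crops included, and the job is handed in when it is done.

Besides the shell and the picture viewer there is one more tool, called after "Request:" as name([rows], argument=value, ...), one row to a line, values as JSON. apply_moves: Moves the arm, as the interface text tells. Its arguments: {"type":"object","properties":{"targets":{"type":"array"},"force":{"type":"number"}},"required":["targets"]}

```bash
mkdir -p pics
python3 - <<'E'
from bench import sensors, optics, r
import cv2,numpy as np
s=sensors.sense();print(s['time'],s['tool_pos'],s['tcp_rot'],s['finger_gap'])
for n in ['top','side']:
    im=optics.snapshot(n);cv2.imwrite(f'pics/{n}0.png',im[:,:,::-1])
    c=optics.get_calibration(n);print(n,np.round(c['camera_matrix'],1).tolist(),c['dist_coeffs'],np.round(c['pose'],3).tolist())
E
```

```text
0.0 [ 247.66668952 -545.88699232  230.22060423] [-1.79892542e+02 -9.14684203e-03  2.43966471e+01] 85.43154718553845
top [[447.0, 0.0, 277.5], [0.0, 447.0, 206.9], [0.0, 0.0, 1.0]] [-0.11853236  0.          0.          0.          0.        ] [[0.027, -0.997, 0.066, 400.707], [-1.0, -0.027, 0.001, -1.467], [0.001, -0.066, -0.998, 1184.853], [0.0, 0.0, 0.0, 1.0]]
side [[491.0, 0.0, 283.1], [0.0, 491.0, 208.5], [0.0, 0.0, 1.0]] [-0.13930792  0.          0.          0.          0.        ] [[-0.995, -0.072, 0.07, 368.717], [-0.099, 0.622, -0.776, 949.193], [0.012, -0.779, -0.626, 861.209], [0.0, 0.0, 0.0, 1.0]]
```

View pics/top0.png

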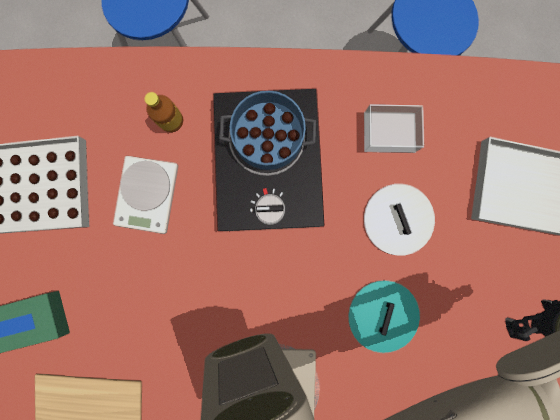

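View pics/side0.png

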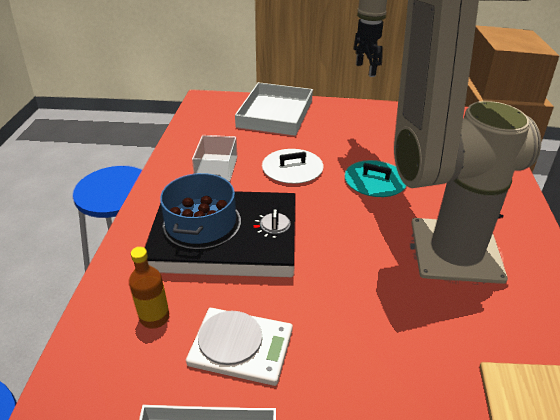

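The top view shows the aluminium lid at about (400,219), with its handle tilted about 70° in the image, and the turquoise decoy at (384,317). The pot's mouth is around (267,131), and the dial is at (269,208) with its white pointer to the left. The red mark is at (265,191). The side view agrees with this. Next I'll measure them.

```bash
cat > h.py <<'E'
from bench import sensors, optics, r
import cv2,numpy as np
from scipy.optimize import least_squares
def cast(c,px,z):
    px=np.float64(px).reshape(-1,1,2)
    u=cv2.undistortPoints(px,np.array(c['camera_matrix']),np.array(c['dist_coeffs'])).reshape(-1,2)
    P=np.array(c['pose']);d=np.c_[u,np.ones(len(u))]@P[:3,:3].T;o=P[:3,3]
    return (o+d*((z-o[2])/d[:,2])[:,None])[:,:2]
def big(m,roi,hull=False):
    x0,y0,x1,y1=roi;k=np.zeros(m.shape,np.uint8);k[y0:y1,x0:x1]=m[y0:y1,x0:x1]
    c=max(cv2.findContours(k,cv2.RETR_EXTERNAL,cv2.CHAIN_APPROX_NONE)[0],key=cv2.contourArea)
    return c[:,0,:]
def circ(p):
    f=least_squares(lambda q:np.hypot(p[:,0]-q[0],p[:,1]-q[1])-q[2],[*p.mean(0),90],loss='soft_l1',f_scale=1)
    return np.round(f.x,1),round(float(np.sqrt(np.mean(f.fun**2))),2)
def bar(p):
    (cx,cy),_,_=cv2.minAreaRect(np.float32(p));q=cv2.minAreaRect(np.float32(p))
    b=cv2.boxPoints(q);e=[b[1]-b[0],b[2]-b[1]];l=max(e,key=np.linalg.norm)
    return np.round([cx,cy],1),np.round(sorted(map(np.linalg.norm,e)),1),round(float(np.degrees(np.arctan2(l[1],l[0]))%180),1)
E
python3 - <<'E'
from h import *
im=optics.snapshot('top');c=optics.get_calibration('top')
hsv=cv2.cvtColor(im,cv2.COLOR_RGB2HSV);H,S,V=[hsv[...,i] for i in range(3)]
m=((S<60)&(V>120)).astype(np.uint8)
print('lid',circ(cast(c,cv2.convexHull(big(m,(360,180,440,260))).reshape(-1,2),14)))
k=((V<70)).astype(np.uint8)
b=big(k,(385,195,415,245));print('bar',bar(cast(c,b,53)))
pb=((H>95)&(H<125)&(S>90)&(V>30)).astype(np.uint8)
p=big(pb,(215,85,322,175));print('potpx',p.min(0),p.max(0))
hp=cv2.convexHull(p).reshape(-1,2);w=cast(c,hp,145);print('pot rim',circ(w))
rm=((H<8)|(H>172))&(S>150)&(V>100)
q=big(rm.astype(np.uint8),(250,180,285,203));print('red',cast(c,q.mean(0),60),len(q))
w=big(m,(245,190,292,228));print('dial disc px',w.min(0),w.max(0))
hb=big(((V<60)).astype(np.uint8),(212,86,325,232));print('hob',bar(cast(c,hb,60)))
tq=((H>80)&(H<95)&(S>150)).astype(np.uint8)
crop=np.hstack([im[180:236,240:300],im[82:172,212:322][:56,:60]])
cv2.imwrite('pics/c1.png',cv2.resize(im[80:240,200:440],None,fx=3.3,fy=3.3,interpolation=cv2.INTER_CUBIC)[:,:,::-1])
# side view cross-check
im=optics.snapshot('side');cs=optics.get_calibration('side')
hsv=cv2.cvtColor(im,cv2.COLOR_RGB2HSV);H,S,V=[hsv[...,i] for i in range(3)]
m=((S<60)&(V>120)).astype(np.uint8)
print('side lid',circ(cast(cs,cv2.convexHull(big(m,(255,145,330,188))).reshape(-1,2),14)))
rm=((H<8)|(H>172))&(S>150)&(V>100)
q=big(rm.astype(np.uint8),(245,215,264,238));print('side red',cast(cs,q.mean(0),60),len(q))
E
```

```text
lid (array([ 454.5, -323.2,   95.2]), 0.39)
bar (array([ 452.8, -319. ]), array([18. , 79.6], dtype=float32), 22.1)
potpx [230  91] [305 169]
pot rim (array([653.8,  28.8,  92.3]), 2.44)
red [[514.73053436  32.77842427]] 16
dial disc px [256 194] [284 223]
hob (array([597.9,  29.1]), array([265.6, 356.2], dtype=float32), 4.2)
side lid (array([ 456.6, -320.3,   95.2]), 0.55)
side red [[518.18414954  32.66955773]] 14
```

View pics/c1.png

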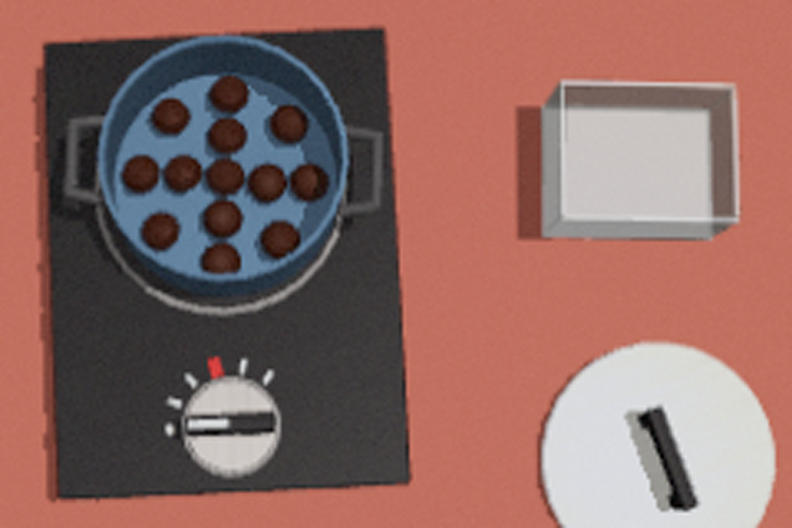

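The crop shows the pot rim's back arc is clean, but the visible outer wall at the front contaminated the circle fit, so I'll refit with the back arc only. The dial's pointer is next to the off dot. I'll move above the lid while refining.

Request:
apply_moves([
  [20,-9,0,0,0,0.005,0],
  [35,-15,4,0,0,0.005,0],
  [40,-17,4,0,0,0.005,0],
  [40,-17,4,0,0,0.005,0],
  [40,-17,4,0,0,0.005,0],
  [40,-17,4,0,0,0.005,0],
  [38,-15,4,0,0,0.005,0],
  [28,-12,4,0,0,0.005,0],
  [0,0,0,0,0,0,0],
  [0,0,0,0,0,0,0],
], force=40)

```text
time: 1.45
tool_pos: [458.3, -326.0, 203.2]
tcp_rot: [180.0, 0.0, 22.1]
ft_force: [-1.4, -0.5, -0.6]
finger_gap: 85.5
grip_force: 0.0
```

Run:
```python
from h import *
s=sensors.sense();print(s['time'],s['tool_pos'],s['tcp_rot'],s['joint_pos'])
c=optics.get_calibration('wrist');im=optics.snapshot('wrist');cv2.imwrite('pics/w1.png',im[:,:,::-1])
np.save('w1.npy',im);import pickle;pickle.dump(c,open('w1.pkl','wb'));print(np.round(c['pose'],3).tolist())
im=cv2.imread('pics/top0.png');c=optics.get_calibration('top')
hsv=cv2.cvtColor(im,cv2.COLOR_BGR2HSV);H,S,V=[hsv[...,i] for i in range(3)]
pb=((H>95)&(H<125)&(S>90)&(V>30)).astype(np.uint8)
p=big(pb,(215,85,322,175));h=cv2.convexHull(p).reshape(-1,2)
for lim in (115,122,130): print(lim,circ(cast(c,h[h[:,1]<lim],145)))
im=cv2.imread('pics/side0.png');c=optics.get_calibration('side')
hsv=cv2.cvtColor(im,cv2.COLOR_BGR2HSV);H,S,V=[hsv[...,i] for i in range(3)]
pb=((H>95)&(H<125)&(S>90)&(V>30)).astype(np.uint8)
p=big(pb,(150,165,245,250));h=cv2.convexHull(p).reshape(-1,2)
for lim in (190,195,200): print('side',lim,circ(cast(c,h[h[:,1]<lim],145)))
```

```text
1.45 [ 458.32670478 -326.01007292  203.2250155 ] [1.79999776e+02 2.72012311e-02 2.21285766e+01] [-4.06315310e+01  2.51717277e+00  9.34523110e+01 -2.44191075e-02
  8.40427678e+01  2.72424293e+01]
[[0.377, -0.894, -0.243, 518.516], [-0.926, -0.364, -0.099, -301.071], [-0.0, 0.263, -0.965, 346.153], [0.0, 0.0, 0.0, 1.0]]
115 (array([659. ,  29.1,  88.9]), 0.34)
122 (array([658.7,  29.1,  89.1]), 0.32)
130 (array([658.6,  28.9,  89.3]), 0.42)
side 190 (array([660.7,  26.8,  86.9]), 1.03)
side 195 (array([660.4,  28.7,  88.4]), 1.03)
side 200 (array([660.4,  28.7,  88.4]), 1.03)
```

View pics/w1.png

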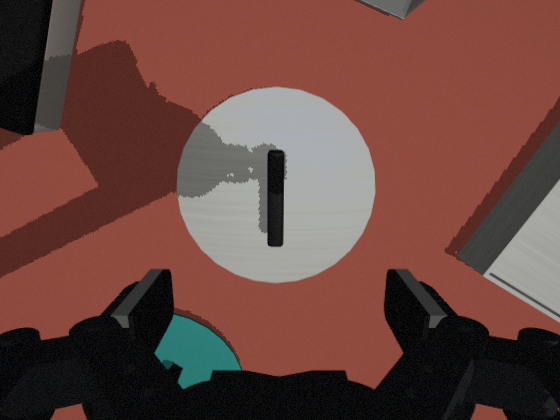

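The wrist view shows the lid centred at about (276,184), with its bar vertical from (275,150) to (275,246). So the bar lies along the tool's x axis.

```bash
cat >> h.py <<'E'
def wristlid(im,c,zf=14,zt=53):
    hsv=cv2.cvtColor(im,cv2.COLOR_RGB2HSV);H,S,V=[hsv[...,i] for i in range(3)]
    m=((S<60)&(V>55)).astype(np.uint8)
    l=cv2.convexHull(big(m,(170,80,385,290))).reshape(-1,2)
    b=big((V<45).astype(np.uint8),(255,135,300,260))
    return circ(cast(c,l,zf)),bar(cast(c,b,zt)),(b.min(0),b.max(0))
E
python3 - <<'E'
from h import *
import pickle
print(wristlid(np.load('w1.npy'),pickle.load(open('w1.pkl','rb'))))
E
```

```text
((array([ 455.2, -323.8,   94.5]), 0.18), (array([ 456.3, -323.5]), array([12.5, 82.3], dtype=float32), 21.7), (array([268, 150], dtype=int32), array([283, 245], dtype=int32)))
```

Request:
apply_moves([
  [-2,-3.4,30,0,0,0,0],
  [0,0,45,0,0,0.007,0],
  [0,0,45,0,0,0,0],
  [0,0,30,0,0,0,0],
  [0,0,15,0,0,0,0],
  [0,0,9,0,0,0,0],
  [0,0,2,0,0,0,0],
  [0,0,0,0,0,0,0.5],
  [0,0,0,0,0,0,1],
  [0,0,0,0,0,0,1],
  [0,0,0,0,0,0,1],
  [0,0,0,0,0,0,1],
  [0,0,0,0,0,0,1],
], force=60)

```text
time: 3.12
tool_pos: [455.8, -323.6, 27.8]
tcp_rot: [180.0, -0.0, 21.7]
ft_force: [-1.2, -0.2, 4.8]
finger_gap: 12.8
grip_force: 59.7
```

Request:
apply_moves([
  [0,0,-6,0,0,0,1],
  [0,0,-14,0,0,0,1],
  [0,0,-30,0,0,0,1],
  [0,0,-45,0,0,0,1],
  [0,0,-45,0,0,0,1],
  [0,0,-30,0,0,0,1],
  [10,-8,-15,0,0,0,1],
  [22,-17,-5,0,0,0,1],
  [32,-25,0,0,0,0,1],
  [36,-29,0,0,0,0,1],
  [36,-29,0,0,0,0,1],
  [36,-29,0,0,0,0,1],
  [36,-29,0,0,0,0,1],
  [36,-29,0,0,0,0,1],
  [33,-25,0,0,0,0,1],
  [22,-17,0,0,0,0,1],
  [14,-10,0,0,0,0,1],
  [6.5,-5.5,0,0,0,0,1],
  [0,0,0,0,0,0,1],
  [0,0,0,0,0,0,1],
], force=60)

```text
time: 5.62
tool_pos: [658.7, 28.4, 217.3]
tcp_rot: [180.0, 0.0, 21.6]
ft_force: [0.2, -0.1, -3.1]
finger_gap: 12.7
grip_force: 58.8
```

Run:
```python
from h import *
s=sensors.sense();print(s['tool_pos'],s['tcp_rot'],s['ft_force'],s['wrist_torque'])
for n in ['top','side','wrist']:
    c=optics.get_calibration(n);im=optics.snapshot(n);cv2.imwrite(f'pics/{n}2.png',im[:,:,::-1])
    if n=='wrist': print(wristlid(im,c,s['tool_pos'][2]-27.8+14,s['tool_pos'][2]-27.8+53)); w=im
    else:
        globals()[n]=im
cv2.imwrite('pics/m2.png',np.vstack([np.hstack([cv2.resize(top[60:240,180:380],(390,351)),cv2.resize(side[60:260,100:300],(390,351))]),np.hstack([w[:240,:390],w[:240,:390]*0])])[:,:,::-1])
```

```text
[658.65191617  28.4002735  217.29585258] [1.79988764e+02 2.13240526e-02 2.16470566e+01] [ 0.23816894 -0.13788589 -3.05440479] [-0.0034182  -0.00476057 -0.06779879]
((array([685.4,  40.1,  68.3]), 0.03), (array([687.2,  40.1]), array([13.9, 28.1], dtype=float32), 21.7), (array([259, 181], dtype=int32), array([298, 259], dtype=int32)))
```

View pics/m2.png

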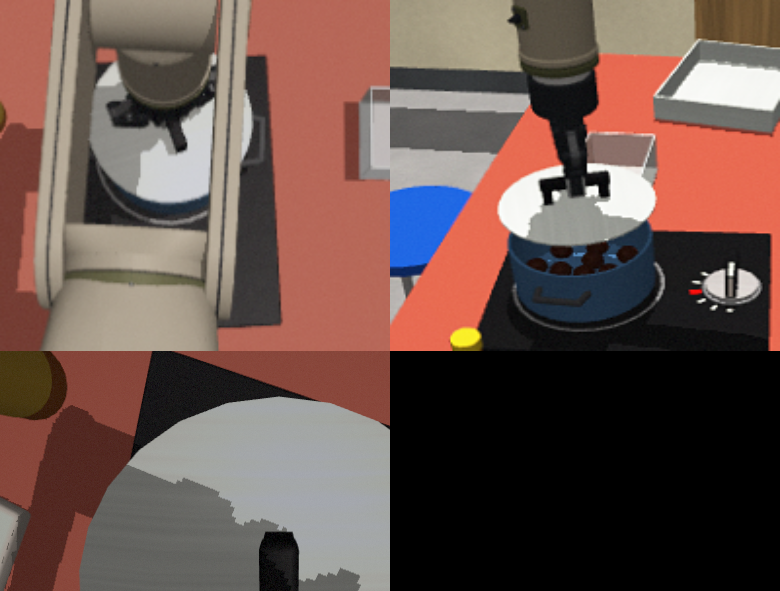

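The lid hangs level over the pot in both outside views. I'll measure the lid in the same cameras as the pot rim, for a relative check.

Run:
```python
from h import *
def msk(n):
    im=cv2.imread(f'pics/{n}2.png');h=cv2.cvtColor(im,cv2.COLOR_BGR2HSV);return h[...,0],h[...,1],h[...,2]
z=217.3-27.8+14
for n,roi in (('side',(150,145,242,208)),('wrist',(0,0,560,300))):
    H,S,V=msk(n);c=optics.get_calibration(n)
    l=big(((S<70)&(V>55)).astype(np.uint8),roi);h=cv2.convexHull(l).reshape(-1,2)
    if n=='side': h=h[(h[:,1]>168)|(h[:,0]<178)]
    else: 
        h=h[(h[:,1]<260)]
    print(n,circ(cast(c,h,z)),len(h))
H,S,V=msk('side');c=optics.get_calibration('side')
# pot silhouette left/right edges near rim -> rows just under lid
pb=((H>95)&(H<125)&(S>90)&(V>30))
for y in (202,206,210,215):
    x=np.where(pb[y,150:250])[0]+150;print(y,x.min(),x.max())
```

```text
side (array([658. ,  32.8,  95.4]), 1.17) 24
wrist (array([658.3,  28.8,  94.4]), 0.17) 42
202 161 234
206 161 235
210 162 234
215 163 235
```

Request:
apply_moves([
  [0.7,0.2,10,0,0,0,1],
  [0,0,15,0,0,0,1],
  [0,0,10,0,0,0,1],
  [0,0,4,0,0,0,1],
  [0,0,3,0,0,0,1],
  [0,0,2.5,0,0,0,1],
  [0,0,2,0,0,0,1],
  [0,0,2,0,0,0,1],
  [0,0,0,0,0,0,1],
], force=60)

```text
time: 6.9
tool_pos: [659.6, 29.4, 168.7]
tcp_rot: [-180.0, 0.0, 21.7]
ft_force: [0.2, 0.3, -3.6]
finger_gap: 12.9
grip_force: 58.8
```

The plug is about 4 mm into the mouth with no contact force.

Request:
apply_moves([
  [0,0,2,0,0,0,1],
  [0,0,1.5,0,0,0,1],
  [0,0,1,0,0,0,1],
  [0,0,0.7,0,0,0,1],
  [0,0,0,0,0,0,1],
], force=60)

```text
time: 7.52
tool_pos: [659.7, 29.4, 163.6]
tcp_rot: [180.0, 0.0, 21.7]
ft_force: [0.1, 0.2, -3.7]
finger_gap: 13.0
grip_force: 58.8
```

Request:
apply_moves([
  [0,0,0.5,0,0,0,1],
  [0,0,0.5,0,0,0,1],
  [0,0,0.5,0,0,0,1],
  [0,0,0,0,0,0,1],
], force=60)

```text
time: 8.02
tool_pos: [659.9, 29.4, 162.8]
tcp_rot: [180.0, -0.0, 21.7]
ft_force: [-4.1, -0.3, 3.0]
finger_gap: 13.3
grip_force: 59.7
```

Contact came at the expected seated height. I'll release and retreat upwards.

Request:
apply_moves([
  [0,0,0,0,0,0,0.7],
  [0,0,0,0,0,0,0.4],
  [0,0,0,0,0,0,0],
  [0,0,0,0,0,0,0],
  [0,0,0,0,0,0,0],
  [0,0,-8,0,0,0,0],
  [0,0,-25,0,0,0,0],
  [0,0,-40,0,0,0,0],
  [-20,10,-30,0,0,0,0],
  [-30,16,-10,0,0,0,0],
  [-40,22,0,0,0,0,0],
  [-40,22,0,0,0,0,0],
  [-40,22,0,0,0,0,0],
  [0,0,0,0,0,0,0],
  [0,0,0,0,0,0,0],
])

```text
time: 9.9
tool_pos: [536.1, -118.8, 275.8]
tcp_rot: [180.0, -0.1, 21.7]
ft_force: [-0.3, 0.9, 0.2]
finger_gap: 85.2
grip_force: 0.0
```

Run:
```python
from h import *
s=sensors.sense();print(s['time'],s['tool_pos'],s['tcp_rot'],s['ft_force'],s['joint_pos'])
for n in ['side','wrist']:
    c=optics.get_calibration(n);im=optics.snapshot(n);cv2.imwrite(f'pics/{n}3.png',im[:,:,::-1])
    if n=='wrist':w=im;print(np.round(c['pose'],4).tolist(),np.round(c['camera_matrix'],1).tolist(),c['dist_coeffs']);np.savez('w3.npz',**{k:np.array(v) for k,v in c.items()})
    else: sd=im
cv2.imwrite('pics/m3.png',np.hstack([cv2.resize(sd[140:280,140:310],(300,247)),np.zeros((247,10,3),np.uint8),cv2.resize(w,(329,247))])[:,:,::-1])
```

```text
9.9 [ 536.08878405 -118.81715137  275.83404615] [ 1.79977834e+02 -7.01650241e-02  2.16693994e+01] [-0.2986662   0.88954413  0.17787819] [-1.78655001e+01 -1.33832859e+00  8.97735822e+01  2.75777927e-02
  9.14965228e+01  5.04658507e+01]
[[0.3706, -0.8965, -0.2427, 596.4656], [-0.9288, -0.3577, -0.0969, -93.9486], [0.0, 0.2613, -0.9652, 418.6565], [0.0, 0.0, 0.0, 1.0]] [[354.9, 0.0, 278.4], [0.0, 354.9, 214.9], [0.0, 0.0, 1.0]] [-0.01904752  0.          0.          0.          0.        ]
```

View pics/m3.png

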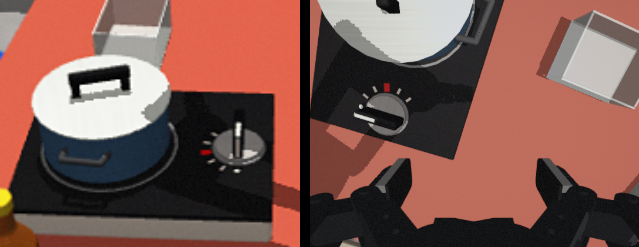

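The lid looks seated and level in the side view. The wrist view shows the dial at about (128,197) in full-size pixels, with the red mark above it.

Run:
```python
from h import *
im=cv2.imread('pics/wrist3.png');c=dict(np.load('w3.npz'))
h=cv2.cvtColor(im,cv2.COLOR_BGR2HSV);H,S,V=[h[...,i] for i in range(3)]
x0,y0,x1,y1=60,130,200,260
red=big((((H<6)|(H>174))&(S>170)&(V>100)).astype(np.uint8),(110,135,160,168))
print('red',red.mean(0),cast(c,red.mean(0),60))
g=((S<60)&(V>60)).astype(np.uint8);d=cv2.convexHull(big(g,(90,155,180,240))).reshape(-1,2)
print('disc',d.min(0),d.max(0),[circ(cast(c,d,z)) for z in (66,70)])
w=big(((S<60)&(V>170)).astype(np.uint8),(70,165,130,225));print('ptr',w.min(0),w.max(0),bar(cast(c,w,108)))
cv2.imwrite('pics/d3.png',cv2.resize(im[y0:y1,x0:x1],None,fx=4,fy=4,interpolation=cv2.INTER_CUBIC))
```

```text
red [130.42857143 148.45238095] [[515.352476   33.0777559]]
disc [ 95 158] [167 230] [(array([471.5,  18.4,  37.7]), 0.24), (array([472.9,  17.2,  37.3]), 0.24)]
ptr [ 75 192] [109 207] (array([469. ,  36.4]), array([ 5.2, 31.4], dtype=float32), 94.0)
```

View pics/d3.png

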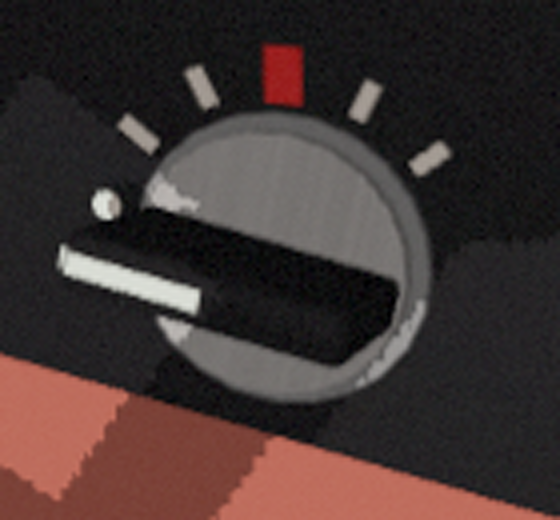

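The crop shows the pointer beside the white off dot at (105,205), so the dial is at 0. The pointer direction is 94°, and red (17°) + 77.3° = 94.3°, which agrees. The axis is at about (470, 19.4), with red 47.2 mm away as it should be. I'll turn the tool to yaw 94° and move over the dial.

Request:
apply_moves([
  [0,0,5,0,0,-0.1,0],
  [0,0,10,0,0,-0.166,0],
  [0,0,10,0,0,-0.166,0],
  [0,0,10,0,0,-0.166,0],
  [0,0,10,0,0,-0.166,0],
  [0,0,10,0,0,-0.166,0],
  [0,0,10,0,0,-0.166,0],
  [0,0,10,0,0,-0.166,0],
  [20,-8,0,0,0,0,0],
  [35,-14,0,0,0,0,0],
  [40,-16,0,0,0,0,0],
  [32,-12,5,0,0,0,0],
  [15.6,-6,20,0,0,0,0],
  [0,0,20,0,0,0,0],
  [0,0,0,0,0,0,0],
], force=30)

```text
time: 11.88
tool_pos: [468.4, 21.0, 154.0]
tcp_rot: [-179.8, -0.0, 94.0]
ft_force: [-0.2, -0.1, 0.8]
finger_gap: 85.1
grip_force: 0.0
```

Run:
```python
from h import *
s=sensors.sense();print(s['time'],s['tool_pos'],s['tcp_rot'],s['joint_pos'])
c=optics.get_calibration('wrist');im=optics.snapshot('wrist');cv2.imwrite('pics/wrist4.png',im[:,:,::-1])
h=cv2.cvtColor(im,cv2.COLOR_RGB2HSV);H,S,V=[h[...,i] for i in range(3)]
w=big(((S<70)&(V>150)).astype(np.uint8),(230,100,330,300));print('ptr',w.min(0),w.max(0),bar(cast(c,w,108)))
```

```text
11.875 [468.4498726   20.96288299 153.99568219] [-1.79844110e+02 -3.78736197e-02  9.39578955e+01] [-3.71930398e+00 -1.02125489e+01  1.10835197e+02  1.69908777e-02
  7.95369047e+01 -7.68035982e+00]
ptr [230 176] [271 270] (array([450.9,  29.1]), array([22.9, 54.5], dtype=float32), 93.7)
```

View pics/wrist4.png

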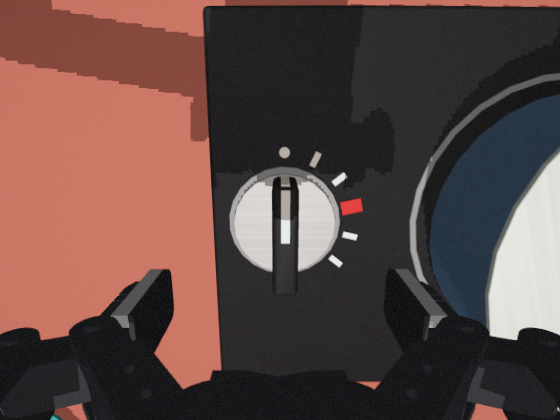

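The wrist view shows the bar from (286,178) to (286,293), about 7 px right of the finger midline, and the pointer aligned with the off dot at (284,153).

Run:
```python
from h import *
c=optics.get_calibration('wrist');p=cast(c,[[286,178],[285,293],[273,235],[298,235]],108);print(p,p[:2].mean(0),np.linalg.norm(p[0]-p[1]),np.linalg.norm(p[2]-p[3]),p[2:].mean(0))
d=p[0]-p[1];print(np.degrees(np.arctan2(d[1],d[0])))
```

```text
[[469.64805296  55.95610512]
 [474.21452116 -12.40775866]
 [464.76914852  23.12728089]
 [478.83842409  24.11008041]] [471.93128706  21.77417323] 68.51620612359606 14.10356018698809 [471.8037863   23.61868065]
93.82148190386174
```

Request:
apply_moves([
  [0,3.3,20,0,0,0,0],
  [0,0,28,0,0,0,0],
  [0,0,18,0,0,0,0],
  [0,0,8,0,0,0,0],
  [0,0,2,0,0,0,0.4],
  [0,0,0,0,0,0,1],
  [0,0,0,0,0,0,1],
  [0,0,0,0,0,0,1],
  [0,0,0,0,0,0,1],
  [0,0,0,0,0,0,1],
], force=30)

```text
time: 13.18
tool_pos: [472.2, 19.5, 79.7]
tcp_rot: [-179.9, 0.0, 94.0]
ft_force: [-8.9, -1.9, 11.0]
finger_gap: 14.4
grip_force: 32.6
```

Request:
apply_moves([
  [0,-0.5,-1.5,0,0,0,1],
  [0,0,0,0,0,0.1,1],
  [0,0,0,0,0,0.15,1],
  [0,0,0,0,0,0.15,1],
  [0,0,0,0,0,0.15,1],
  [0,0,0,0,0,0.15,1],
  [0,0,0,0,0,0.15,1],
  [0,0,0,0,0,0.15,1],
  [0,0,0,0,0,0.15,1],
  [0,0,0,0,0,0.12,1],
  [0,0,0,0,0,0.08,1],
  [0,0,0,0,0,0,1],
  [0,0,0,0,0,0,1],
])

```text
time: 14.8
tool_pos: [472.1, 19.4, 79.9]
tcp_rot: [-180.0, 0.1, 16.8]
ft_force: [-0.2, -3.3, -8.7]
finger_gap: 14.6
grip_force: 30.4
```

The yaw reached 16.8°, which is the red mark's direction. I'll release, lift and check.

Request:
apply_moves([
  [0,0,0,0,0,0,0.5],
  [0,0,0,0,0,0,0],
  [0,0,0,0,0,0,0],
  [0,0,0,0,0,0,0],
  [0,0,0,0,0,0,0],
  [0,0,-8,0,0,0,0],
  [0,0,-30,0,0,0,0],
  [0,0,-50,0,0,0,0],
  [-10,10,-50,0,0,0,0],
  [-30,30,-30,0,0,0,0],
  [-35,35,0,0,0,0,0],
  [-35,35,0,0,0,0,0],
  [-35,35,0,0,0,0,0],
  [0,0,0,0,0,0,0],
  [0,0,0,0,0,0,0],
])

```text
time: 16.68
tool_pos: [375.5, -160.8, 249.0]
tcp_rot: [180.0, -0.0, 16.6]
ft_force: [1.3, 0.1, -0.8]
finger_gap: 85.6
grip_force: 0.0
```

Run:
```python
from h import *
s=sensors.sense();print(s['time'],s['tool_pos'],s['ft_force'])
a=optics.snapshot('side');c=optics.get_calibration('side');t=optics.snapshot('top')
h=cv2.cvtColor(a,cv2.COLOR_RGB2HSV);S,V=h[...,1],h[...,2]
l=cv2.convexHull(big(((S<70)&(V>55)).astype(np.uint8),(150,150,246,212))).reshape(-1,2)
print('lid',circ(cast(c,l,149)))
cv2.imwrite('pics/m5.png',np.hstack([cv2.resize(a[140:280,140:310],(364,300),interpolation=cv2.INTER_CUBIC),cv2.resize(t[80:240,200:360],(300,300),interpolation=cv2.INTER_CUBIC)])[:,:,::-1])
```

```text
16.675 [ 375.52157179 -160.7630067   249.03998187] [ 1.28768051  0.14199369 -0.78782838]
lid (array([657. , -28.8, 136.7]), 15.51)
```

View pics/m5.png

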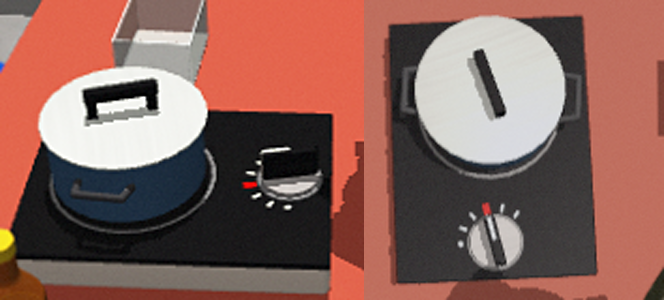

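In both views the lid sits flush and level on the pot and the white pointer is at the red mark. The side circle fit gave a 137 mm radius against the lid's 95 mm, so I'm ignoring it: its mask took in other things. The arm is clear of everything, so I'm handing in.

```bash
python3 -c "
from bench import r
print(r.hand_in())"
```

```text
the job is handed in; nothing more can be done
None
```

I set the lid on the pot, where it looked fully seated and level in the final pictures. I then turned the dial from off to the red mark and handed the job in at about 17 s; the hand-in returned no verdict.

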